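# Centre the valve die on the press bed

### The job

Set the square-footed die upright on the small bed on top of the grey stand, gently push it home until its foot is snug against both raised lips of the bed, and keep it lightly pressed against both lips at once for a moment before letting go. It must be left centred on the bed, square with it, no edge overhanging. Do not drop or force it, and leave the other things on the counter where they are.

Things in the scene. Friction and masses are not known exactly. Their poses are not given: they have to be found in the camera images.
- stand: grey cast stand, fixed: foot 124 x 124 mm, 14 mm high, round column, square head plate 104 x 104 mm, its top 50 mm above the counter. Origin: centre of its underside on the counter, z up, x and y parallel to its sides. It carries the bed
- bed_level (a point): point on the stand's z axis level with the bed's flat top, 62 mm above the counter; axes as the stand's. The bed is a steel plate 68 x 68 mm on a rubber pad (gives 1 mm per 6 N) on the head plate, sides parallel to the stand's. It was bolted off centre: up to 10 mm from this point along the stand's x and likewise along y, either way; its pose is NOT measured, so find it by feel or sight
- lip_level (a point): point on the stand's z axis level with the top of the bed's two lips, 70 mm above the counter (8 mm over the bed). Lips are dark steel, 4 mm thick, spring-backed (give 1 mm per 15 N), bear at most 20 N each: one along the bed's +x edge, one along its +y edge (stand's axes); -x and -y edges are open. Lip inner faces are 30 mm from the bed's centre, so the die touching both is centred, 4 mm of bed showing at the open edges
- die: the die: blackened steel, about 0.35 to 0.65 kg, a square foot 60 x 60 mm, 16 mm thick, with a square boss 30 x 30 mm rising from its middle to 48 mm above its underside (the grip; a 14 mm bore runs down the boss). Alike in all four quarter turns. Origin: centre of its underside, z up, x and y parallel to its sides. It starts standing on the counter
- round_die: spare die, blackened steel, ROUND flange 68 mm across and round boss 34 mm across, 40 mm tall; not the one wanted. Origin: centre of its underside, z up
- core_tin: round open tin of brass valve cores, 74 mm across, 45 mm tall. Origin: centre of its underside
- tyre_lever: flat steel tyre lever lying flat, about 300 mm long, 18 mm wide, along its own x. Origin: middle of its underside
- hammer: hammer with a chipped red head and wooden handle lying flat, 280 mm long, handle to its own -x
- stem_a: black rubber valve stem with a brass end, standing upright, 19 mm across, 48 mm tall. Origin: centre of its underside
- stem_b: a second valve stem like stem_a
- soap_jar: amber glass jar with steel cap, 70 mm across, 75 mm tall. Origin: centre of its underside
Not all that is in view belongs to the job. What is shaped like the die but red or turquoise is not meant.

How it is judged:
By the outcome, as a careful person would: the job done as asked, in the order asked, and still so for the second after the job is handed in, with the robot touching nothing.
It also fails if it takes over 61 s, if anything falls off the work surface, if the arm or the gripper's body presses on something with over 40 N, if the wrist force passes 120 N, or if a joint passes its speed limit or range.

### The arm

A 7-joint arm with a two-finger parallel gripper is mounted at the origin on the work surface. World frame = base frame: x ahead of the robot, y to its left, z up, the work surface at z = 0. Lengths are in m, angles in rad, forces in N, time in s.
With the tool pointing down it reaches from about 0.4 to 0.875 m from the base axis. Payload 19.3 kg.
Tool frame: the origin (TCP) lies between the finger pads; the fingertips stand bot.tcp_to_tips ahead of it and the grasp point (between the pads) lies 3 mm ahead of it (bot.tcp_to_tips is the distance from the TCP to the fingertips, in m); x points along the fingers, y is the direction in which the jaws open and shut, and the axes are right-handed (so a half turn about x gives the same grasp; the last joint's range is limited). The gripper opens to 85 mm and grips with 20 to 120 N. Pads are 22 mm wide; open, the fingers measure 114 mm over their backs; the gripper's body (76 mm by 85 mm) begins 54 mm behind the grasp point. The pads swing forward as they close: fully open they stand 13 mm farther back than shut.
Start: joints at [-1.37, 0.521, -0.036, 1.599, 0.021, 1.021, -0.113], TCP at [0.167, 0.602, 0.23] pointing down, gripper open.
Joint ranges: [-2.91, 2.91], [-0.3, 2.13], [-1.5, 1.42], [0.17, 2.43], [-1.26, 4.41], [0.16, 1.93], [-2.52, 2.52]. Speed limits (rad/s): [1.89, 1.89, 2.39, 2.39, 3.01, 3.01, 3.01].

### API

Orientations are given as [roll, pitch, yaw] about the fixed x, y, z axes, in that order (R = Rz(yaw) Ry(pitch) Rx(roll)).
In Python, from workcell import bot, eyes gives the robot as it stands. The module is installed in compiled form; this text tells all that it offers.
- The arm moves only by the tool step_arm, never from a script. Its argument "targets" is a list that holds one entry, the list of rows, each a list of 7 numbers: the shift along the tool's x, y, z in cm, then the turn, a rotation vector about the tool's x, y, z in rad, then the opening, from 0 (shut) to 1 (fully open). A call has 1 to 10 rows; each row is the pose to reach, as a shift and turn from the pose measured when the call began, along the tool's axes at that moment; what a row does not reach only later rows make up. A row lasts 1/10 s, in which the tool goes at most 50 mm and 8.59 degrees, less where a joint would pass 70% of its speed; a pose out of reach is approached as far as the arm can. A call with a gripper value outside its range is refused whole. The fingers move at their own pace and stop on an object; "grip_force" is the grip in N (left out, the last holds). Time passes only in rows, so rows that repeat a pose let the fingers close. It gives the time, the measured TCP pose, the force and the opening at its end, in the units of the state.
- bot.observe(): the state, without advancing time (a new reading comes with each control period).
- eyes.grab_frame(name): name is "scene" or "top"; returns the picture (384x512x3 uint8, red, green, blue); there is no depth.
- eyes.get_calibration(name): a dict with "fx", "fy", "cx", "cy" (pixels), "camera_from_world" (4x4, takes a point from world to camera coordinates). Camera axes: x right, y down, z forward; pixel columns grow to the right and rows downward; lengths in m; the calibration is good to about 2 mm. A picture is of the moment at which its call begins. get_calibration takes no time and is no camera call.
- bot.job_done(): hands the job in, once; it reports no verdict.
The state is a dict: "clock": time; "qpos": joint angles; "qd": joint speeds; "joint_efforts": joint torques, N m; "position": TCP position; "tool_rot": TCP orientation; "force": force on the tool from outside, world axes, zero at the start; "moment": the same for the moment, N m; "grip_width": finger opening in m.
Only numpy, scipy, OpenCV 4.12 (cv2) and the standard library are available. Lean on these libraries where they do the work, as an engineer would, in place of code of your own. Each camera call takes 0.05 s, during which the arm holds its last target.

## Working session

There is one attempt and no reset: what is moved stays moved. The work goes in short steps, Python scripts to look and compute and a tool call to move; the robot and the scene stay as the last step left them, time stands still between calls to the robot, and variables do not carry over. Pictures are saved under pics/ and viewed, and the job is handed in when it is done.

Besides the shell and the picture viewer there is one more tool, called after "Request:" in YAML: its name, and indented under it one key for each argument. step_arm: Moves the arm, as the interface text tells. Its arguments: {"type":"object","properties":{"targets":{"type":"array","items":{"type":"array","items":{"type":"array","items":{"type":"number"}}}},"grip_force":{"type":"number"}},"required":["targets"]}

```bash
mkdir -p pics; ls
python3 - <<'E'
from workcell import bot, eyes
import cv2, numpy as np
s=bot.observe()
for k,v in s.items(): print(k,np.round(v,4))
print(bot.tcp_to_tips)
for n in ("scene","top"):
    im=eyes.grab_frame(n); cv2.imwrite(f"pics/{n}0.png",im[:,:,::-1])
    c=eyes.get_calibration(n); print(n,{k:np.round(v,4) for k,v in c.items()})
E
```

```text
pics
clock 0.0
qpos [-1.3702  0.522  -0.0364  1.6     0.0212  1.0211 -0.1128]
qd [-0.0004  0.0001  0.0003 -0.0002  0.0008 -0.0011 -0.0008]
joint_efforts [-5.00000e-04 -9.27084e+01  1.97980e+00 -3.69957e+01  1.79000e-02
  7.70000e-03  0.00000e+00]
position [0.1671 0.6019 0.2293]
tool_rot [-1.5299  1.5697 -1.8007]
force [ 0.7269  0.0481 -0.039 ]
moment [ 0.0057  0.0129 -0.0049]
grip_width 0.0852
0.022
scene {'fx': np.float64(399.3671), 'fy': np.float64(399.3671), 'cx': np.float64(252.3999), 'cy': np.float64(193.2366), 'camera_from_world': array([[ 0.399 ,  0.9167,  0.0229, -0.284 ],
       [ 0.5499, -0.2192, -0.8059, -0.235 ],
       [-0.7338,  0.3341, -0.5916,  1.2783],
       [ 0.    ,  0.    ,  0.    ,  1.    ]])}
top {'fx': np.float64(475.9596), 'fy': np.float64(475.9596), 'cx': np.float64(258.9942), 'cy': np.float64(191.0125), 'camera_from_world': array([[ 0.0062, -0.9998, -0.0209,  0.0494],
       [-0.9997, -0.0057, -0.0253,  0.5695],
       [ 0.0252,  0.021 , -0.9995,  1.1212],
       [ 0.    ,  0.    ,  0.    ,  1.    ]])}
```

View pics/scene0.png

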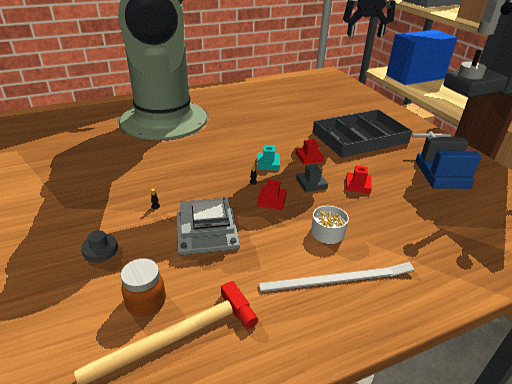

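View pics/top0.png

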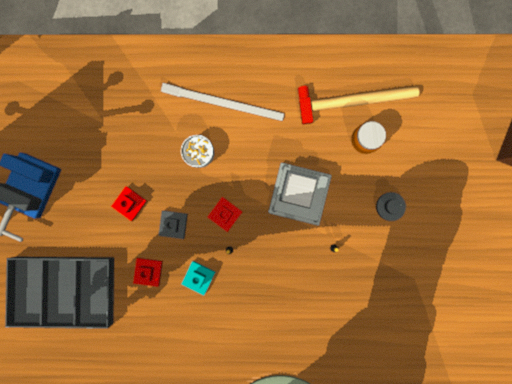

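The die is the dark square piece at top (173,224) and scene (313,180). The stand is at top (300,192) and scene (208,225). I'll zoom in on both.

Run:
```python
import cv2, numpy as np
t=cv2.imread('pics/top0.png'); s=cv2.imread('pics/scene0.png')
def crop(im,u0,v0,u1,v1,w,h): return cv2.resize(im[v0:v1,u0:u1],(w,h),interpolation=cv2.INTER_CUBIC)
a=crop(t,264,154,336,228,400,411)[:400]; b=crop(t,150,200,198,248,400,400)
cv2.imwrite('pics/ztop.png',np.hstack([a[:,:400],b]))
a=crop(s,170,190,250,260,400,350); b=crop(s,290,155,340,199,400,352)[:350]
cv2.imwrite('pics/zscene.png',np.hstack([a,b]))
```

```text
(no output)
```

View pics/ztop.png

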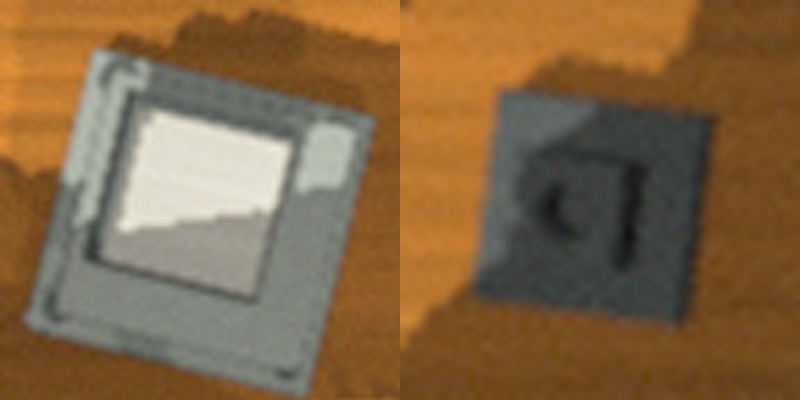

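View pics/zscene.png

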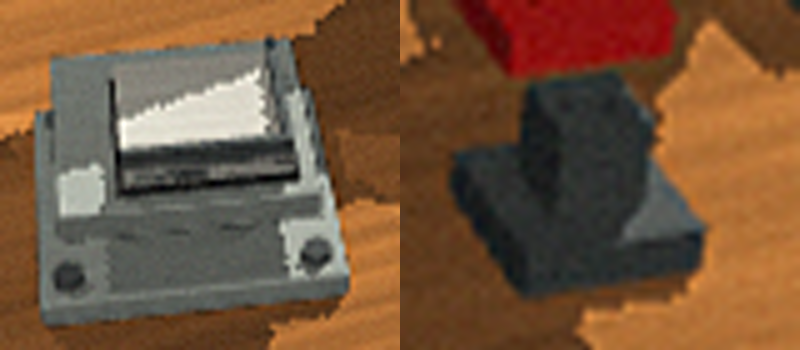

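```bash
cat > h.py <<'E'
import cv2, numpy as np
from workcell import bot, eyes
C={n:eyes.get_calibration(n) for n in ("scene","top")}
def ray(n,u,v):
    c=C[n];T=c["camera_from_world"];R=T[:3,:3];o=-R.T@T[:3,3]
    d=R.T@np.array([(u-c["cx"])/c["fx"],(v-c["cy"])/c["fy"],1]);return o,d/np.linalg.norm(d)
def plane(n,u,v,z):
    o,d=ray(n,u,v);return o+d*(z-o[2])/d[2]
def tri(ps):
    A=np.zeros((3,3));b=np.zeros(3)
    for n,u,v in ps:
        o,d=ray(n,u,v);M=np.eye(3)-np.outer(d,d);A+=M;b+=M@o
    x=np.linalg.solve(A,b)
    return x,[round(1000*np.linalg.norm((np.eye(3)-np.outer(d,d))@(x-o)),1) for o,d in (ray(*p) for p in ps)]
def proj(n,p):
    c=C[n];q=c["camera_from_world"]@np.r_[p,1];return np.array([c["fx"]*q[0]/q[2]+c["cx"],c["fy"]*q[1]/q[2]+c["cy"]])
E
python3 - <<'E'
from h import *
t=cv2.imread('pics/top0.png')
hsv=cv2.cvtColor(t,cv2.COLOR_BGR2HSV)
m=(hsv[...,1]<110).astype(np.uint8)
def rect(mask,u,v,r):
    k=np.zeros_like(mask);k[v-r:v+r,u-r:u+r]=mask[v-r:v+r,u-r:u+r]
    cs,_=cv2.findContours(k,cv2.RETR_EXTERNAL,cv2.CHAIN_APPROX_NONE);c=max(cs,key=cv2.contourArea)
    mm=cv2.moments(k,True);return cv2.minAreaRect(c),cv2.contourArea(c),(mm['m10']/mm['m00'],mm['m01']/mm['m00'])
for nm,u,v,r,z in(("die",173,224,20,.016),("stand",300,192,42,.05)):
    R,a,c=rect(m,u,v,r);print(nm,R,a,c)
    P=np.array([plane("top",*q,z)[:2] for q in cv2.boxPoints(R)]);print(np.round(P,4),P.mean(0),plane("top",*c,z))
    e=np.diff(np.vstack([P,P[:1]]),axis=0);print([(round(np.hypot(*x),4),round(np.degrees(np.arctan2(x[1],x[0])),1)) for x in e])
# bed colour samples
for p in [(295,180),(288,190),(305,200),(300,205),(312,190),(270,200),(320,200)]: print(p,t[p[1],p[0]],hsv[p[1],p[0]])
E
```

```text
die ((172.6099853515625, 224.22998046875), (25.880109786987305, 25.45584487915039), 8.130102157592773) 607.0 (172.5548780487805, 224.3064024390244)
[[0.4638 0.2903]
 [0.5233 0.2824]
 [0.515  0.2216]
 [0.4557 0.2295]] [0.48944444 0.25596746] [0.48924314 0.2560783  0.016     ]
[(np.float64(0.06), np.float64(-7.5)), (np.float64(0.0614), np.float64(-97.7)), (np.float64(0.0599), np.float64(172.4)), (np.float64(0.0613), np.float64(82.4))]
stand ((299.3529357910156, 193.58824157714844), (53.35783767700195, 52.872764587402344), 14.03624439239502) 2705.0 (299.4615110477548, 193.55987170349252)
[[ 0.5186  0.0332]
 [ 0.6359  0.0046]
 [ 0.6069 -0.1134]
 [ 0.49   -0.0846]] [ 0.56285729 -0.04008036] [ 0.56283869 -0.0403987   0.05      ]
[(np.float64(0.1207), np.float64(-13.7)), (np.float64(0.1215), np.float64(-103.8)), (np.float64(0.1204), np.float64(166.2)), (np.float64(0.1212), np.float64(76.4))]
(295, 180) [208 221 224] [ 24  18 224]
(288, 190) [207 221 221] [ 30  16 221]
(305, 200) [141 153 154] [ 28  22 154]
(300, 205) [101 107 111] [ 18  23 111]
(312, 190) [213 227 230] [ 25  19 230]
(270, 200) [ 38  73 108] [ 15 165 108]
(320, 200) [124 132 128] [ 45  15 132]
```

Run:
```python
from h import *
for n,(u0,v0,u1,v1) in (("top",(272,162,330,222)),("scene",(178,195,240,245))):
    t=cv2.imread(f'pics/{n}0.png').astype(int)
    g=t[v0:v1,u0:u1]
    m=((g[...,2]-g[...,0]>6)&(g.sum(2)/3>95)&(g[...,2]-g[...,0]<35)).astype(np.uint8)
    m=cv2.morphologyEx(m,cv2.MORPH_OPEN,np.ones((2,2),np.uint8))
    k,l,st,ce=cv2.connectedComponentsWithStats(m,connectivity=4);i=1+np.argmax(st[1:,4]);k=(l==i).astype(np.uint8)
    c,_=cv2.findContours(k,cv2.RETR_EXTERNAL,cv2.CHAIN_APPROX_NONE);c=max(c,key=cv2.contourArea)+np.array([u0,v0])
    R=cv2.minAreaRect(c);print(n,R,st[i],ce[i]+[u0,v0])
    ap=cv2.approxPolyDP(cv2.convexHull(c),3,True)[:,0];print(ap.tolist())
    P=np.array([plane(n,*q,.062)[:2] for q in (cv2.boxPoints(R) if n=="top" else ap)])
    print(np.round(P,4));e=np.diff(np.vstack([P,P[:1]]),axis=0);print([(round(np.hypot(*x),4),round(np.degrees(np.arctan2(x[1],x[0])),1)) for x in e])
    print(plane(n,*(ce[i]+[u0,v0]),.062))
    v=t[v0:v1,u0:u1].astype(np.uint8).copy();v=cv2.resize(v,None,fx=6,fy=6,interpolation=cv2.INTER_NEAREST)
    o=cv2.resize(k*255,None,fx=6,fy=6,interpolation=cv2.INTER_NEAREST)
    cv2.imwrite(f'pics/bed_{n}.png',np.hstack([v,cv2.cvtColor(o,cv2.COLOR_GRAY2BGR)]))
```

```text
top ((300.61767578125, 191.02940368652344), (29.831880569458008, 29.34680938720703), 14.03624439239502) [ 11  13  35  33 839] [300.21215733 190.8057211 ]
[[290, 175], [317, 180], [310, 207], [283, 201]]
[[ 0.5441 -0.0017]
 [ 0.6085 -0.0175]
 [ 0.5925 -0.0827]
 [ 0.5283 -0.0669]]
[(np.float64(0.0662), np.float64(-13.7)), (np.float64(0.0671), np.float64(-103.8)), (np.float64(0.0661), np.float64(166.2)), (np.float64(0.0671), np.float64(76.3))]
[ 0.56881246 -0.04129562  0.062     ]
scene ((209.39633178710938, 210.56707763671875), (16.896024703979492, 32.025142669677734), 83.6598129272461) [ 16   7  33  19 520] [209.23269231 210.78653846]
[[223, 202], [226, 216], [195, 220], [194, 204]]
[[ 0.5519  0.0009]
 [ 0.5973 -0.0094]
 [ 0.5861 -0.0704]
 [ 0.5359 -0.0573]]
[(np.float64(0.0466), np.float64(-12.7)), (np.float64(0.062), np.float64(-100.4)), (np.float64(0.0519), np.float64(165.4)), (np.float64(0.0603), np.float64(74.7))]
[ 0.56901417 -0.03516906  0.062     ]
```

View pics/bed_top.png

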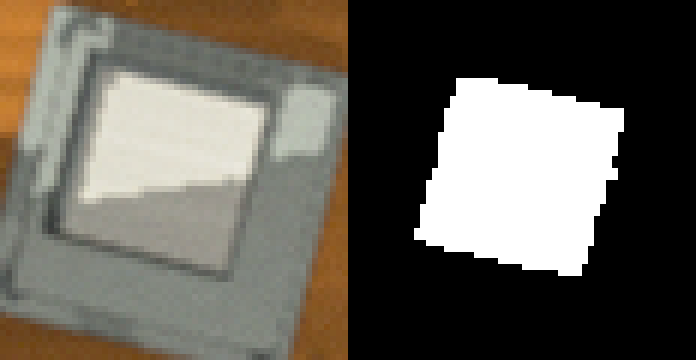

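View pics/bed_scene.png

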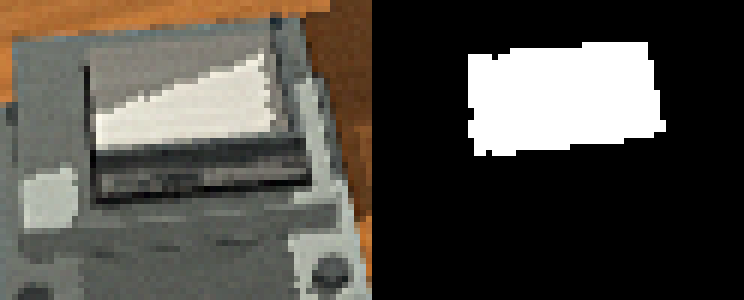

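Run:
```python
from h import *
for nm,a,b in (("bed -x-y",(310,207),(192.7,202.7)),("foot +x-y",(187.5,213.4),(305.3,188.2)),("foot +x+y",(162,210.8),(327.9,184)),("foot -x-y",(184,239),(296.5,174.4))):
    x,r=tri([("top",*a),("scene",*b)]);print(nm,np.round(x,4),r)
t=cv2.imread('pics/top0.png')[207:242,155:191]; s=cv2.imread('pics/scene0.png')[160:195,295:331]
o=[cv2.resize(np.clip(i.astype(float)*2.2,0,255).astype(np.uint8),(396,385),interpolation=cv2.INTER_CUBIC) for i in (t,s)]
cv2.imwrite('pics/boss.png',np.hstack(o))
R=np.array([plane('top',*p,.014) for p in [(299.35+dx,193.6) for dx in (0,)]]);print("stand centre",R)
T=C['top']['camera_from_world'];print("cam",-T[:3,:3].T@T[:3,3])
```

```text
bed -x-y [ 0.5331 -0.0612  0.0646] [np.float64(2.1), np.float64(2.1)]
foot +x-y [0.5159 0.2226 0.0149] [np.float64(1.6), np.float64(1.6)]
foot +x+y [0.5217 0.283  0.0155] [np.float64(1.6), np.float64(1.6)]
foot -x-y [0.4558 0.2306 0.0158] [np.float64(2.1), np.float64(2.1)]
stand centre [[ 0.56347619 -0.04243796  0.014     ]]
cam [0.54070937 0.02901964 1.13607758]
```

View pics/boss.png

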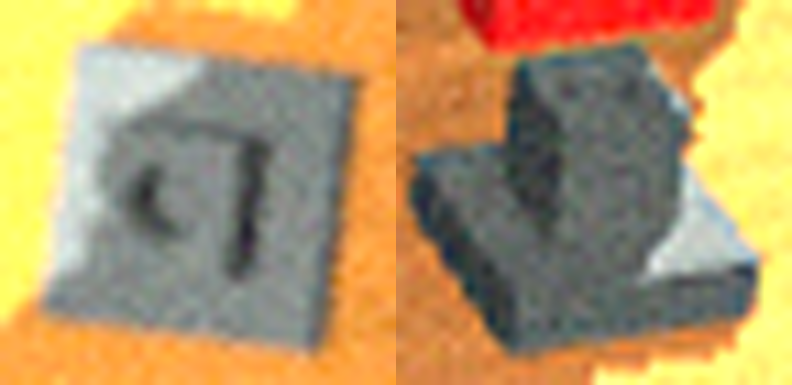

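```bash
cat >> h.py <<'E'
from scipy.spatial.transform import Rotation as Ro
def goal(pos,jaw_deg):
    """shift (cm) and rotvec in tool axes from now, to tool down at pos with jaw axis at jaw_deg (mod 180)"""
    s=bot.observe();R=Ro.from_euler('xyz',s["tool_rot"]).as_matrix();p=np.array(s["position"])
    best=None
    for a in (jaw_deg,jaw_deg+180):
        a=np.radians(a);y=np.array([np.cos(a),np.sin(a),0]);x=np.array([0,0,-1.]);G=np.c_[x,y,np.cross(x,y)]
        rv=Ro.from_matrix(R.T@G).as_rotvec()
        if best is None or np.linalg.norm(rv)<np.linalg.norm(best): best=rv
    return np.round(R.T@(np.array(pos)-p)*100,3),np.round(best,4)
def st():
    s=bot.observe();R=Ro.from_euler('xyz',s["tool_rot"]).as_matrix()
    print("t",round(s["clock"],2),"p",np.round(s["position"],4),"F",np.round(s["force"],2),"M",np.round(s["moment"],3),"w",round(s["grip_width"],4),"q",np.round(s["qpos"],2))
    print("toolaxes x",np.round(R[:,0],4),"y",np.round(R[:,1],4),"z",np.round(R[:,2],4),"jaw deg",round(np.degrees(np.arctan2(R[1,1],R[0,1])),2))
E
python3 - <<'E'
from h import *
for a,b in (((179.1,220),(310.4,168.9)),((165.7,218.4),(321.7,171.4))):
    x,r=tri([("top",*a),("scene",*b)]);print("boss",np.round(x,4),r)
st()
for j in (-7.6,82.4): print(j,goal([.4893,.2563,.12],j))
E
```

```text
boss [0.503  0.2361 0.0592] [np.float64(4.0), np.float64(4.0)]
boss [0.5056 0.2688 0.0459] [np.float64(3.1), np.float64(3.1)]
t 0.1 p [0.1672 0.6019 0.2294] F [-0.58  0.44  0.35] M [-0.006 -0.047  0.059] w 0.0857 q [-1.37  0.52 -0.04  1.6   0.02  1.02 -0.11]
toolaxes x [-2.e-04 -1.e-03 -1.e+00] y [ 0.2675  0.9636 -0.001 ] z [ 9.636e-01 -2.675e-01  1.000e-04] jaw deg 74.48
-7.6 (array([ 10.967, -24.676,  40.286]), array([1.4326e+00, 8.0000e-04, 7.0000e-04]))
82.4 (array([ 10.967, -24.676,  40.286]), array([-0.1382,  0.    ,  0.001 ]))
```

Request:
step_arm:
  targets:
    - [[0.5,-2.5,4.0,-0.014,0,0,0.75],[1.5,-5.0,8.0,-0.028,0,0,0.75],[2.5,-7.5,12.0,-0.042,0,0,0.75],[3.5,-10.0,16.0,-0.056,0,0,0.75],[4.5,-12.5,20.0,-0.07,0,0,0.75],[5.5,-15.0,24.0,-0.084,0,0,0.75],[6.5,-17.5,28.0,-0.098,0,0,0.75],[7.5,-20.0,32.0,-0.112,0,0,0.75],[8.5,-22.5,36.0,-0.126,0,0,0.75],[9.5,-24.7,40.3,-0.138,0,0,0.75]]

```text
clock: 1.1
position: [0.4901, 0.2543, 0.1342]
tool_rot: [-1.917, 1.57, -2.049]
force: [0.3, 1.9, 0.9]
grip_width: 0.0643
```

Run:
```python
from h import *
st(); print(goal([.4893,.2563,.12],82.4))
```

```text
t 1.1 p [0.4901 0.2543 0.1342] F [0.28 1.88 0.93] M [0.049 0.011 0.042] w 0.0643 q [-0.57  0.53 -0.02  1.88  0.01  0.73  0.84]
toolaxes x [-6.0e-04 -1.1e-03 -1.0e+00] y [ 0.1315  0.9913 -0.0012] z [ 9.913e-01 -1.315e-01 -4.000e-04] jaw deg 82.45
(array([ 1.419,  0.186, -0.101]), array([ 0.0008, -0.0004,  0.0012]))
```

Before closing, I'll look at how the gripper sits over the die.

Run:
```python
from h import *
t=eyes.grab_frame("top")[:,:,::-1]; s=eyes.grab_frame("scene")[:,:,::-1]
a=cv2.resize(t[180:270,120:220],(400,360)); b=cv2.resize(s[90:210,250:383],(400,360))
cv2.imwrite('pics/hov.png',np.hstack([a,b]))
```

```text
(no output)
```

View pics/hov.png

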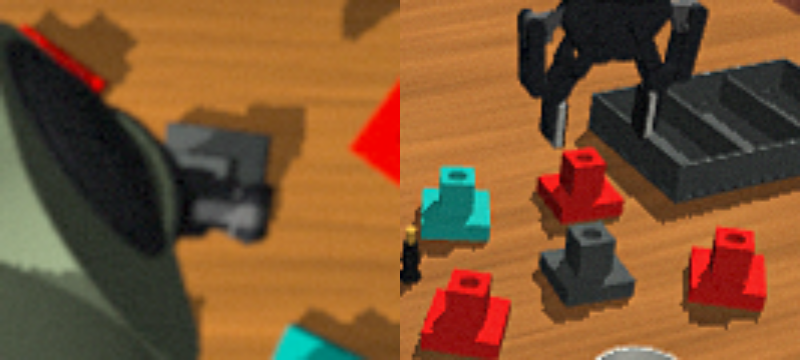

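Run:
```python
from h import *
st(); print(goal([.4893,.2563,.070],82.4),goal([.4893,.2563,.042],82.4))
```

```text
t 1.2 p [0.4931 0.2499 0.1334] F [-0.41 -0.23  0.08] M [ 0.04   0.06  -0.021] w 0.0643 q [-0.57  0.53 -0.01  1.88  0.01  0.73  0.84]
toolaxes x [-0.    -0.004 -1.   ] y [ 0.14    0.9901 -0.004 ] z [ 9.902e-01 -1.400e-01  6.000e-04] jaw deg 81.95
(array([ 6.335,  0.61 , -0.469]), array([-0.0078,  0.0005,  0.004 ])) (array([ 9.135,  0.621, -0.47 ]), array([-0.0078,  0.0005,  0.004 ]))
```

Run:
```python
from h import *
print(plane("scene",314.5,167.3,.048)); print("top pred of die ctr z.048",proj("top",[.4893,.2563,.048]),"scene pred",proj("scene",[.4893,.2563,.048]))
```

```text
[0.4866935  0.26316247 0.048     ]
top pred of die ctr z.048 [169.633307   224.90300439] scene pred [312.62004314 168.38980219]
```

Request:
step_arm:
  targets:
    - [[2.0,0.3,-0.2,-0.004,0,0.004,0.75],[4.0,0.6,-0.47,-0.008,0,0.004,0.75],[6.0,0.6,-0.47,-0.008,0,0.004,0.75],[6.3,0.6,-0.47,-0.008,0,0.004,0.75],[6.3,0.6,-0.47,-0.008,0,0.004,0.75]]

```text
clock: 1.7
position: [0.489, 0.2561, 0.0701]
tool_rot: [-1.966, 1.57, -2.099]
force: [0.1, -0.5, 0.2]
grip_width: 0.0641
```

Run:
```python
from h import *
s=eyes.grab_frame("scene")[:,:,::-1]
cv2.imwrite('pics/low.png',cv2.resize(s[110:200,260:380],(800,600),interpolation=cv2.INTER_CUBIC))
st(); print(goal([.4893,.2563,.043],82.4))
```

```text
t 1.75 p [0.4894 0.2563 0.0708] F [0.23 0.17 1.08] M [ 0.002 -0.008  0.004] w 0.0639 q [-0.58  0.63 -0.02  1.91  0.02  0.6   0.83]
toolaxes x [ 6.e-04 -1.e-04 -1.e+00] y [ 0.1321  0.9912 -0.    ] z [ 9.912e-01 -1.321e-01  6.000e-04] jaw deg 82.41
(array([ 2.778e+00,  2.000e-03, -1.400e-02]), array([0.0001, 0.0006, 0.    ]))
```

View pics/low.png

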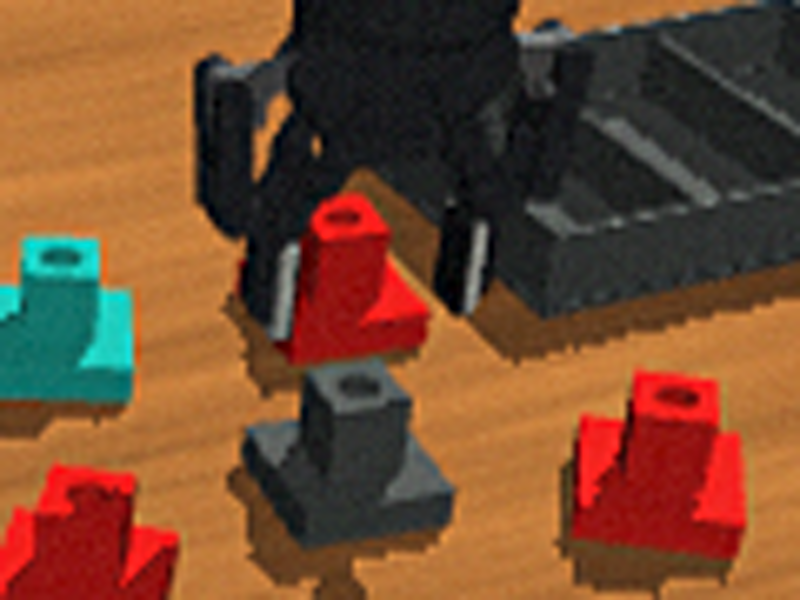

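Run:
```python
from h import *
t=eyes.grab_frame("top")[:,:,::-1]
cv2.imwrite('pics/low_top.png',cv2.resize(t[170:290,90:250],(800,600),interpolation=cv2.INTER_CUBIC))
st()
for z in (.0708,.05,.085,.1):
  for dy in (-.035,0,.035): print(z,dy,[np.round(proj(n,[.489+dy*.13,.256+dy,z]),1) for n in("top","scene")])
```

```text
t 1.8 p [0.4896 0.2564 0.0711] F [-1.02 -0.58 -0.35] M [-0.012 -0.022  0.002] w 0.0639 q [-0.58  0.63 -0.02  1.91  0.02  0.6   0.83]
toolaxes x [ 1.2e-03  3.0e-04 -1.0e+00] y [1.322e-01 9.912e-01 5.000e-04] z [ 0.9912 -0.1322  0.0012] jaw deg 82.4
0.0708 -0.035 [array([183.2, 227.6]), array([299.9, 162.3])]
0.0708 0 [array([167.6, 225.5]), array([313.5, 160.4])]
0.0708 0.035 [array([152.2, 223.4]), array([326.9, 158.5])]
0.05 -0.035 [array([184.8, 227.2]), array([299.1, 169.6])]
0.05 0 [array([169.6, 225.1]), array([312.5, 167.7])]
0.05 0.035 [array([154.4, 223. ]), array([325.8, 165.8])]
0.085 -0.035 [array([182., 228.]), array([300.4, 157.2])]
0.085 0 [array([166.3, 225.8]), array([314.2, 155.3])]
0.085 0.035 [array([150.6, 223.6]), array([327.7, 153.5])]
0.1 -0.035 [array([180.8, 228.3]), array([301. , 151.7])]
0.1 0 [array([164.8, 226.1]), array([314.9, 149.8])]
0.1 0.035 [array([148.9, 223.9]), array([328.5, 148.1])]
```

View pics/low_top.png

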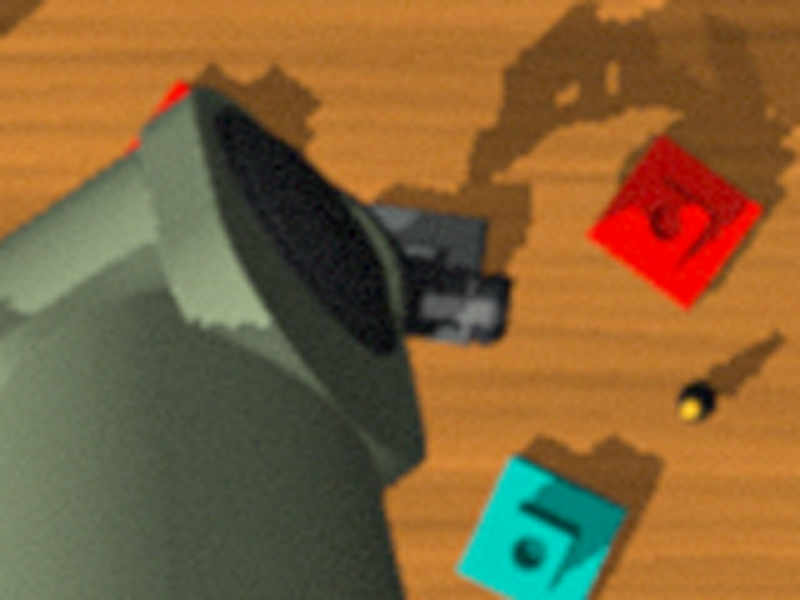

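```bash
python3 - <<'E'
from h import *
x,r=tri([("top",191,232),("scene",291,119.5)]);print("outer knuckle",np.round(x,4),r)
# tip midpoint ray in scene vs vertical line through TCP
o,d=ray("scene",316.3,156.0)
for z in (.05,.06,.07,.08,.09): print(z,np.round(plane("scene",316.3,156.0,z),4))
s=cv2.imread('pics/low.png')
E
python3 - <<'E'
import sys; sys.path.insert(0,'.')
from h import *
s=eyes.grab_frame("scene")[:,:,::-1]
cv2.imwrite('pics/low2.png',cv2.resize(np.clip(s[95:175,270:376].astype(float)*2.5,0,255).astype(np.uint8),(795,600),interpolation=cv2.INTER_CUBIC))
E
```

```text
outer knuckle [0.4828 0.1856 0.1877] [np.float64(1.6), np.float64(1.6)]
0.05 [0.4444 0.2933 0.05  ]
0.06 [0.4585 0.2835 0.06  ]
0.07 [0.4725 0.2738 0.07  ]
0.08 [0.4866 0.264  0.08  ]
0.09 [0.5007 0.2542 0.09  ]
```

View pics/low2.png

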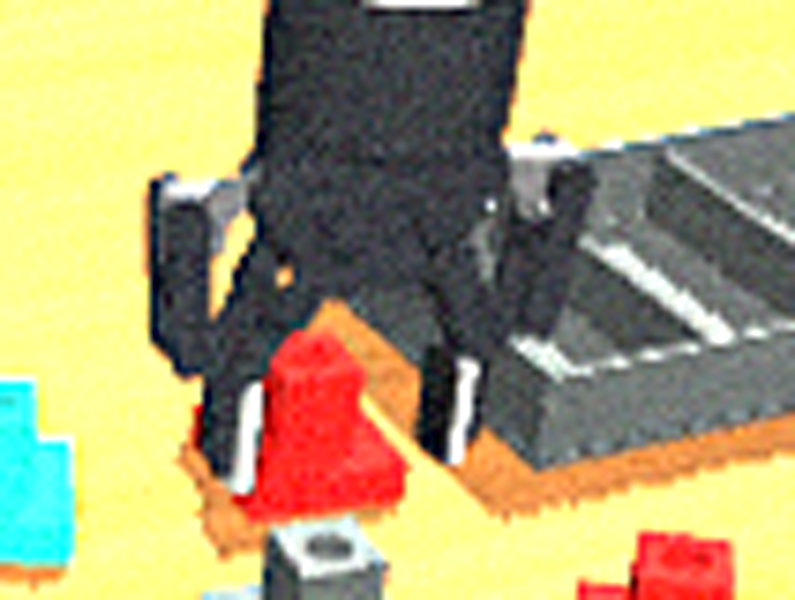

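Request:
step_arm:
  targets:
    - [[0.7,0,0,0,0,0,0.75],[1.4,0,0,0,0,0,0.75],[2.1,0,0,0,0,0,0.75],[2.1,0,0,0,0,0,0.75]]

```text
clock: 2.25
position: [0.4892, 0.2561, 0.0491]
tool_rot: [-0.976, 1.57, -1.108]
force: [-0.4, -0.4, -1.1]
grip_width: 0.0643
```

Run:
```python
from h import *
st()
s=eyes.grab_frame("scene")[:,:,::-1]
cv2.imwrite('pics/low3.png',cv2.resize(np.clip(s[115:195,270:376].astype(float)*2.,0,255).astype(np.uint8),(795,600),interpolation=cv2.INTER_CUBIC))
```

```text
t 2.25 p [0.4892 0.2561 0.0491] F [-0.42 -0.38 -1.14] M [ 0.002 -0.05  -0.036] w 0.0643 q [-0.58  0.67 -0.02  1.92  0.02  0.55  0.83]
toolaxes x [ 2.e-04 -4.e-04 -1.e+00] y [ 1.321e-01  9.912e-01 -3.000e-04] z [ 9.912e-01 -1.321e-01  2.000e-04] jaw deg 82.41
```

View pics/low3.png

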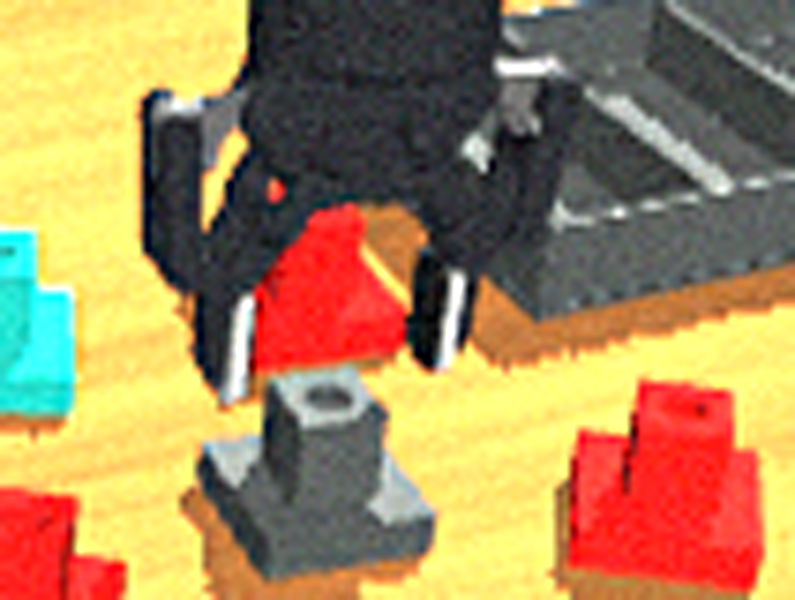

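Request:
step_arm:
  targets:
    - [[0.4,0,0,0,0,0,0.75],[0.75,0,0,0,0,0,0.55],[0.75,0,0,0,0,0,0.5],[0.75,0,0,0,0,0,0.5]]

```text
clock: 2.7
position: [0.4894, 0.2562, 0.0421]
tool_rot: [-0.216, 1.57, -0.348]
force: [-0.7, -0.1, 0.0]
grip_width: 0.0427
```

Run:
```python
from h import *
st()
s=eyes.grab_frame("scene")[:,:,::-1]
cv2.imwrite('pics/low4.png',cv2.resize(np.clip(s[115:195,270:376].astype(float)*2.5,0,255).astype(np.uint8),(795,600),interpolation=cv2.INTER_CUBIC))
```

```text
t 2.7 p [0.4894 0.2562 0.0421] F [-0.74 -0.11  0.01] M [ 0.012  0.034 -0.026] w 0.0427 q [-0.58  0.68 -0.02  1.92  0.02  0.54  0.83]
toolaxes x [ 5.e-04 -2.e-04 -1.e+00] y [ 1.322e-01  9.912e-01 -1.000e-04] z [ 9.912e-01 -1.322e-01  5.000e-04] jaw deg 82.4
```

View pics/low4.png

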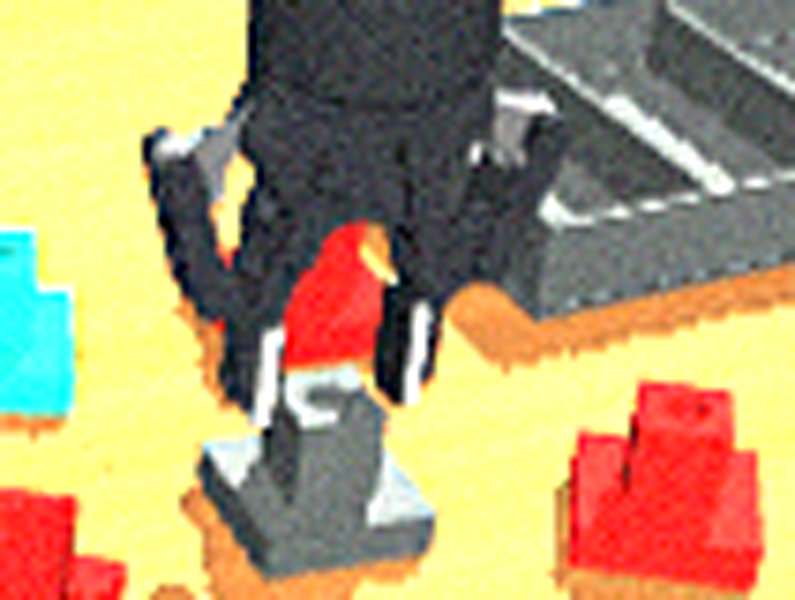

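Request:
step_arm:
  targets:
    - [[0,0,0,0,0,0,0.4],[0,0,0,0,0,0,0.3],[0,0,0,0,0,0,0.25],[0,0,0,0,0,0,0.25]]
  grip_force: 20

```text
clock: 3.15
position: [0.4897, 0.2565, 0.0424]
tool_rot: [0.431, 1.57, 0.298]
force: [-0.0, 2.4, 4.6]
grip_width: 0.0292
```

Run:
```python
from h import *
st()
s=eyes.grab_frame("scene")[:,:,::-1]
cv2.imwrite('pics/low5.png',cv2.resize(np.clip(s[115:195,270:376].astype(float)*2.5,0,255).astype(np.uint8),(795,600),interpolation=cv2.INTER_CUBIC))
```

```text
t 3.15 p [0.4897 0.2565 0.0424] F [-0.02  2.42  4.57] M [ 0.201  0.016 -0.007] w 0.0292 q [-0.58  0.68 -0.02  1.92  0.02  0.54  0.83]
toolaxes x [ 1.1e-03  4.0e-04 -1.0e+00] y [1.321e-01 9.912e-01 5.000e-04] z [ 0.9912 -0.1321  0.0011] jaw deg 82.41
```

View pics/low5.png

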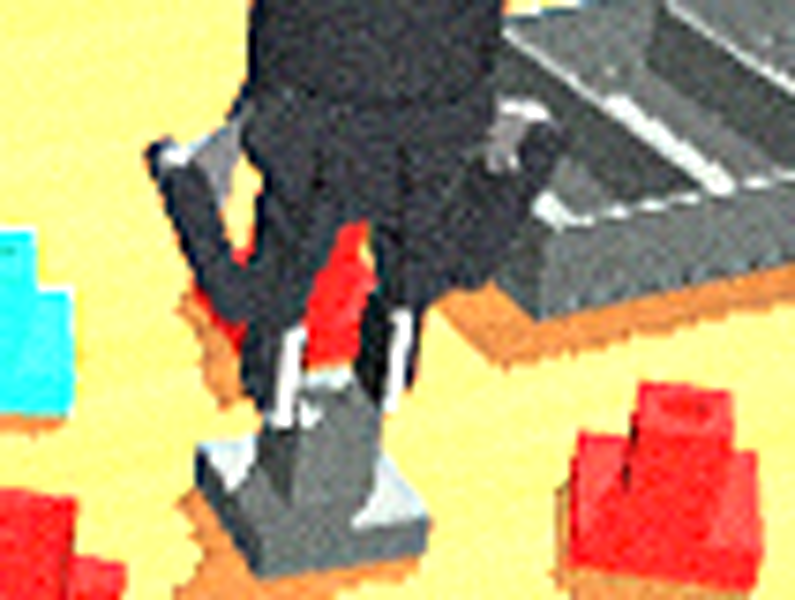

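Request:
step_arm:
  targets:
    - [[0,0,0,0,0,0,0.2],[0,0,0,0,0,0,0.2],[0,0,0,0,0,0,0.2],[-0.5,0,0,0,0,0,0.2],[-1.0,0,0,0,0,0,0.2],[-2.0,0,0,0,0,0,0.2],[-3.0,0,0,0,0,0,0.2],[-3.0,0,0,0,0,0,0.2],[-3.0,0,0,0,0,0,0.2]]
  grip_force: 60

```text
clock: 4.1
position: [0.4898, 0.2566, 0.0728]
tool_rot: [0.549, 1.569, 0.417]
force: [0.0, -0.3, -5.2]
grip_width: 0.0275
```

Run:
```python
from h import *
st()
s=eyes.grab_frame("scene")[:,:,::-1]
cv2.imwrite('pics/lift.png',cv2.resize(np.clip(s[105:185,270:376].astype(float)*2.5,0,255).astype(np.uint8),(795,600),interpolation=cv2.INTER_CUBIC))
```

```text
t 4.1 p [0.4898 0.2566 0.0728] F [ 0.02 -0.32 -5.24] M [ 0.009 -0.051 -0.011] w 0.0275 q [-0.58  0.63 -0.02  1.91  0.02  0.6   0.83]
toolaxes x [ 1.7e-03  8.0e-04 -1.0e+00] y [0.1321 0.9912 0.001 ] z [ 0.9912 -0.1321  0.0016] jaw deg 82.41
```

View pics/lift.png

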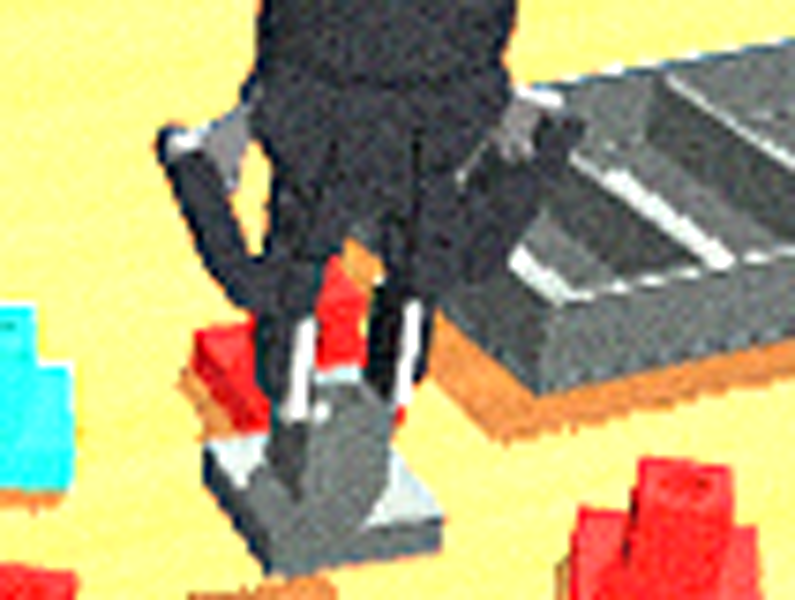

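Run:
```python
from h import *
print(goal([.4898,.2566,.16],82.4),goal([.5653,-.0432,.16],76.3))
```

```text
(array([-8.755,  0.021,  0.03 ]), array([ 0.0003,  0.0012, -0.0006])) (array([ -8.759, -28.7  ,  11.472]), array([ 0.1067,  0.0012, -0.0006]))
```

Request:
step_arm:
  targets:
    - [[-2.5,0,0,0,0,0,0.2],[-5.0,0,0,0,0,0,0.2],[-7.5,-1.5,0.5,0.01,0,0,0.2],[-8.8,-5.0,2.0,0.02,0,0,0.2],[-8.8,-9.0,3.6,0.04,0,0,0.2],[-8.8,-13.0,5.2,0.06,0,0,0.2],[-8.8,-17.0,6.8,0.08,0,0,0.2],[-8.8,-21.0,8.4,0.09,0,0,0.2],[-8.8,-25.0,10.0,0.1,0,0,0.2],[-8.8,-28.0,11.2,0.107,0,0,0.2]]

```text
clock: 5.15
position: [0.5635, -0.0389, 0.16]
tool_rot: [-0.238, 1.57, -0.48]
force: [0.5, 0.6, -4.5]
grip_width: 0.0271
```

Request:
step_arm:
  targets:
    - [[0,0,0,0,0,0,0.2],[0,0,0,0,0,0,0.2]]

```text
clock: 5.35
position: [0.5631, -0.0398, 0.1594]
tool_rot: [-2.019, 1.57, -2.262]
force: [-0.2, 0.4, -5.0]
grip_width: 0.0271
```

Run:
```python
from h import *
st();print(goal([.5653,-.0432,.125],76.3))
t=eyes.grab_frame("top")[:,:,::-1]
s=eyes.grab_frame("scene")[:,:,::-1]
a=cv2.resize(t[150:240,250:350],(400,360)); b=cv2.resize(s[150:260,160:282],(400,360))
cv2.imwrite('pics/over.png',np.hstack([a,b]))
```

```text
t 5.35 p [ 0.5631 -0.0398  0.1594] F [-0.23  0.37 -5.01] M [ 0.032  0.018 -0.066] w 0.0271 q [-0.06  0.51  0.04  1.83 -0.03  0.8   1.32]
toolaxes x [-4.e-04 -4.e-04 -1.e+00] y [ 2.410e-01  9.705e-01 -5.000e-04] z [ 9.705e-01 -2.410e-01 -3.000e-04] jaw deg 76.05
(array([ 3.444, -0.276,  0.292]), array([-0.0043, -0.0003,  0.0005]))
```

View pics/over.png

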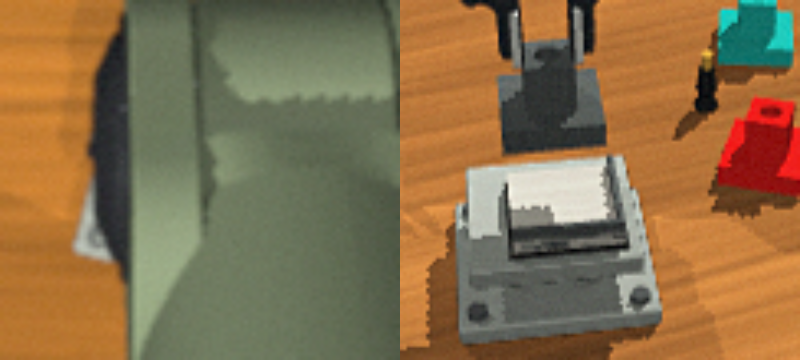

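Run:
```python
from h import *
s=eyes.grab_frame("scene")[:,:,::-1]
cv2.imwrite('pics/over_raw.png',s)
b=cv2.resize(s[160:235,180:250],(700,750),interpolation=cv2.INTER_CUBIC)
cv2.imwrite('pics/over2.png',np.clip(b[:600].astype(float)*1.5,0,255).astype(np.uint8))
```

```text
(no output)
```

View pics/over2.png

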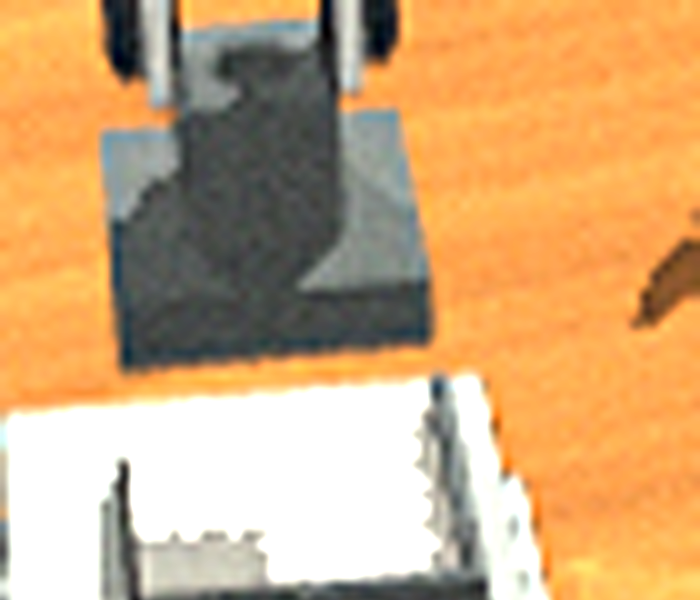

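Run:
```python
from h import *
s=cv2.imread('pics/over_raw.png')
b=cv2.resize(s[190:232,184:246],(800,542),interpolation=cv2.INTER_CUBIC)
cv2.imwrite('pics/bed3.png',np.clip(255*(b/255.)**.8,0,255).astype(np.uint8))
z=.117
for p,zz in (((192.5,197),z),((223.5,194.3),z),((190.2,173),z+.016),((220,170.8),z+.016)): print(np.round(plane("scene",*p,zz),4))
```

```text
[ 0.5834 -0.0709  0.117 ]
[ 0.5971 -0.0135  0.117 ]
[ 0.5261 -0.0574  0.133 ]
[5.402e-01 3.000e-04 1.330e-01]
```

View pics/bed3.png

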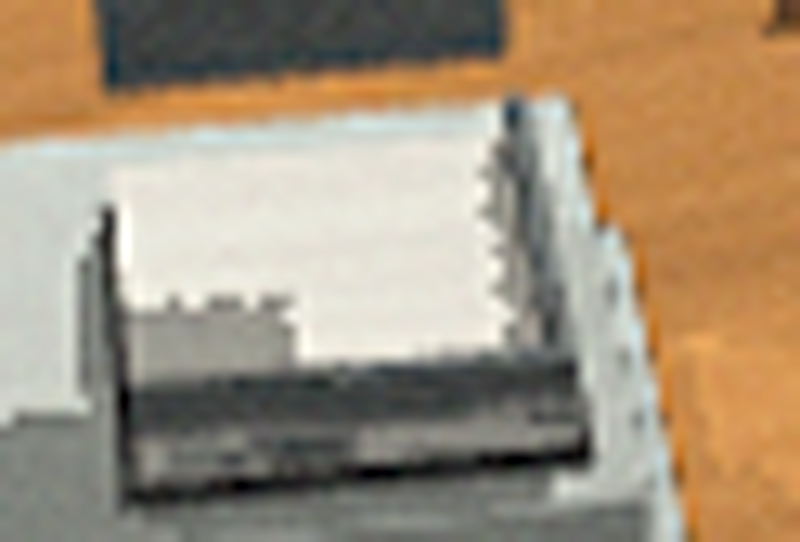

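Run:
```python
from h import *
b=np.array([-.0014,.0044,0])
a=np.radians(-13.7);ex=np.array([np.cos(a),np.sin(a)]);ey=np.array([-ex[1],ex[0]])
ref=np.array([.5713,-.0395])
sc=800/62
for nm,p,z in (("A -x-y bed",(110,172),.062),("-x edge right",(490,130),.062),("-y edge low",(126,300),.062),("+x lip inner L",(135,388),.07),("+x lip inner R",(570,358),.07),("+x outer L",(130,425),.07),("ylip in?",(512,105),.07),("ylip jag",(495,250),.062)):
    q=plane("scene",184+p[0]/sc-.5+.5/sc*0,190+p[1]/sc-.5,z)-b
    d=q[:2]-ref;print(nm,np.round(q,4),"rel bed(mm)",np.round([1000*d@ex,1000*d@ey],1))
```

```text
A -x-y bed [ 0.532  -0.0643  0.062 ] rel bed(mm) [-32.3 -33.4]
-x edge right [ 0.5442 -0.0036  0.062 ] rel bed(mm) [-34.8  28.4]
-y edge low [ 0.5644 -0.0714  0.062 ] rel bed(mm) [  0.9 -32.6]
+x lip inner L [ 0.5948 -0.0786  0.07  ] rel bed(mm) [ 32.1 -32.4]
+x lip inner R [ 0.6127 -0.0154  0.07  ] rel bed(mm) [34.5 33.2]
+x outer L [ 0.6028 -0.0818  0.07  ] rel bed(mm) [ 40.6 -33.6]
ylip in? [ 0.5492 -0.0015  0.07  ] rel bed(mm) [-30.5  31.7]
ylip jag [ 0.5741 -0.0136  0.062 ] rel bed(mm) [-3.4 25.8]
```

Request:
step_arm:
  targets:
    - [[1.0,-0.1,0.1,-0.002,0,0,0.2],[2.0,-0.28,0.29,-0.004,0,0,0.2],[3.0,-0.28,0.29,-0.004,0,0,0.2],[4.0,-0.28,0.29,-0.004,0,0,0.2],[4.5,-0.28,0.29,-0.004,0,0,0.2],[4.7,-0.28,0.29,-0.004,0,0,0.2],[4.7,-0.28,0.29,-0.004,0,0,0.2]]

```text
clock: 6.2
position: [0.5654, -0.041, 0.1126]
tool_rot: [2.457, 1.571, 2.221]
force: [0.8, -0.4, -5.0]
grip_width: 0.0269
```

Run:
```python
from h import *
st();print(goal([.5653,-.0432,.105],76.3))
s=eyes.grab_frame("scene")[:,:,::-1]
b=cv2.resize(s[170:245,175:255],(640,600),interpolation=cv2.INTER_CUBIC)
cv2.imwrite('pics/near.png',b)
```

```text
t 6.2 p [ 0.5654 -0.041   0.1126] F [ 0.81 -0.44 -5.01] M [ 0.033 -0.062 -0.016] w 0.0269 q [-0.06  0.58  0.03  1.86 -0.03  0.7   1.33]
toolaxes x [-1.e-04  2.e-04 -1.e+00] y [2.338e-01 9.723e-01 1.000e-04] z [ 9.723e-01 -2.338e-01 -2.000e-04] jaw deg 76.48
(array([ 0.76 , -0.215,  0.042]), array([ 0.0032, -0.0002, -0.0001]))
```

View pics/near.png

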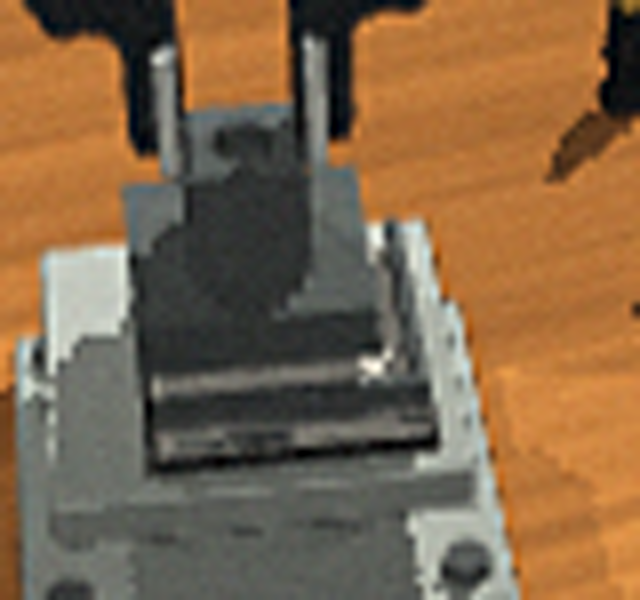

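Request:
step_arm:
  targets:
    - [[0.15,-0.1,0.05,0.003,0,0,0.2],[0.3,-0.15,0.05,0.003,0,0,0.2],[0.45,-0.15,0.05,0.003,0,0,0.2],[0.55,-0.15,0.05,0.003,0,0,0.2],[0.65,-0.15,0.05,0.003,0,0,0.2],[0.65,-0.15,0.05,0.003,0,0,0.2]]

```text
clock: 6.85
position: [0.5656, -0.0425, 0.1063]
tool_rot: [1.264, 1.571, 1.026]
force: [-0.8, 0.0, -4.0]
grip_width: 0.0273
```

Run:
```python
from h import *
st()
```

```text
t 6.85 p [ 0.5656 -0.0425  0.1063] F [-0.78  0.01 -4.02] M [ 0.009  0.014 -0.005] w 0.0273 q [-0.05  0.59  0.03  1.86 -0.03  0.69  1.33]
toolaxes x [ 1.e-04  2.e-04 -1.e+00] y [2.366e-01 9.716e-01 2.000e-04] z [ 9.716e-01 -2.366e-01  1.000e-04] jaw deg 76.31
```

Request:
step_arm:
  targets:
    - [[0.05,0,0,0,0,0,0.2],[0.1,0,0,0,0,0,0.2],[0.1,0,0,0,0,0,0.2]]

```text
clock: 7.15
position: [0.5656, -0.0426, 0.1053]
tool_rot: [1.525, 1.571, 1.286]
force: [0.1, 0.3, -4.0]
grip_width: 0.0271
```

Request:
step_arm:
  targets:
    - [[0.05,0,0,0,0,0,0.2],[0.1,0,0,0,0,0,0.2],[0.1,0,0,0,0,0,0.2]]

```text
clock: 7.45
position: [0.5657, -0.0425, 0.1043]
tool_rot: [1.024, 1.57, 0.785]
force: [-0.6, 0.4, -1.6]
grip_width: 0.0273
```

Request:
step_arm:
  targets:
    - [[0.05,0,0,0,0,0,0.2],[0.05,0,0,0,0,0,0.2]]

```text
clock: 7.65
position: [0.5657, -0.0425, 0.1039]
tool_rot: [0.894, 1.57, 0.655]
force: [-0.8, 1.1, 0.0]
grip_width: 0.0274
```

Request:
step_arm:
  targets:
    - [[0,0,0.05,0,0,0,0.2],[0,0,0.1,0,0,0,0.2],[0,0,0.15,0,0,0,0.2],[0,0,0.2,0,0,0,0.2],[0,0,0.25,0,0,0,0.2],[0,0,0.3,0,0,0,0.2],[0,0,0.3,0,0,0,0.2]]

```text
clock: 8.35
position: [0.5687, -0.0432, 0.1039]
tool_rot: [0.901, 1.57, 0.662]
force: [-2.2, 0.7, -0.3]
grip_width: 0.0269
```

```bash
cat >> h.py <<'E'
def fs():
    s=bot.observe();R=Ro.from_euler('xyz',s["tool_rot"]).as_matrix()
    p=np.array(s["position"]);a=np.radians(-13.7);ex=np.array([np.cos(a),np.sin(a)]);ey=np.array([-ex[1],ex[0]])
    F=np.array(s["force"]);d=p[:2]-[.5713,-.0395]
    print("t",round(s["clock"],2),"rel mm",np.round([1000*d@ex,1000*d@ey],2),"z",round(p[2],4),"F stand",np.round([F[:2]@ex,F[:2]@ey,F[2]],2),"M tool",np.round(R.T@np.array(s["moment"]),3),"jaw",round(np.degrees(np.arctan2(R[1,1],R[0,1])),2),"toolx",np.round(R[:2,0],4),"w",round(s["grip_width"],4))
E
python3 -c "
from h import *
fs()"
```

```text
t 8.35 rel mm [-1.67 -4.22] z 0.1039 F stand [-2.34  0.17 -0.27] M tool [ 0.033  0.609 -0.018] jaw 76.31 toolx [0.0004 0.0003] w 0.0269
```

Request:
step_arm:
  targets:
    - [[0,0,0.05,0,0,0,0.2],[0,0,0.05,0,0,0,0.2]]

```text
clock: 8.55
position: [0.5692, -0.0433, 0.1039]
tool_rot: [0.867, 1.57, 0.628]
force: [-2.0, 0.7, 1.0]
grip_width: 0.0275
```

```bash
python3 -c "
from h import *
fs()"
```

```text
t 8.55 rel mm [-1.13 -4.22] z 0.1039 F stand [-2.12  0.24  0.99] M tool [ 0.005  0.651 -0.041] jaw 76.31 toolx [0.0004 0.0003] w 0.0275
```

Request:
step_arm:
  targets:
    - [[0,0,0.05,0,0,0,0.2],[0,0,0.05,0,0,0,0.2]]

```text
clock: 8.75
position: [0.5698, -0.0435, 0.1039]
tool_rot: [0.699, 1.57, 0.46]
force: [-1.8, 0.2, -0.0]
grip_width: 0.0269
```

```bash
python3 -c "
from h import *
fs()"
```

```text
t 8.75 rel mm [-0.55 -4.23] z 0.1039 F stand [-1.82 -0.25 -0.01] M tool [-0.01   0.636 -0.047] jaw 76.32 toolx [0.0005 0.0002] w 0.0269
```

Request:
step_arm:
  targets:
    - [[0,0,0.05,0,0,0,0.2],[0,0,0.05,0,0,0,0.2]]

```text
clock: 8.95
position: [0.5703, -0.0436, 0.1039]
tool_rot: [0.822, 1.57, 0.584]
force: [-2.4, 1.1, 0.3]
grip_width: 0.0268
```

Request:
step_arm:
  targets:
    - [[0,0,0.05,0,0,0,0.2],[0,0,0.05,0,0,0,0.2]]

```text
clock: 9.15
position: [0.5709, -0.0438, 0.1039]
tool_rot: [0.665, 1.57, 0.427]
force: [-2.7, 0.3, 0.3]
grip_width: 0.0272
```

Request:
step_arm:
  targets:
    - [[0,0,0.05,0,0,0,0.2],[0,0,0.05,0,0,0,0.2]]

```text
clock: 9.35
position: [0.5714, -0.0439, 0.1039]
tool_rot: [0.612, 1.57, 0.373]
force: [-2.5, 2.1, 0.8]
grip_width: 0.0273
```

```bash
python3 -c "
from h import *
fs()"
```

```text
t 9.35 rel mm [ 1.15 -4.2 ] z 0.1039 F stand [-2.91  1.42  0.76] M tool [0.004 0.672 0.06 ] jaw 76.31 toolx [0.0006 0.0003] w 0.0273
```

Request:
step_arm:
  targets:
    - [[0,0,0.05,0,0,0,0.2],[0,0,0.05,0,0,0,0.2]]

```text
clock: 9.55
position: [0.572, -0.044, 0.1039]
tool_rot: [0.609, 1.57, 0.37]
force: [-3.0, 1.0, 0.7]
grip_width: 0.0273
```

Request:
step_arm:
  targets:
    - [[0,0,0.04,0,0,0,0.2],[0,0,0.04,0,0,0,0.2]]

```text
clock: 9.75
position: [0.5723, -0.044, 0.1039]
tool_rot: [0.854, 1.57, 0.616]
force: [-3.9, 1.3, 1.4]
grip_width: 0.0272
```

Request:
step_arm:
  targets:
    - [[0,0,0.04,0,0,0,0.2],[0,0,0.04,0,0,0,0.2]]

```text
clock: 9.95
position: [0.5725, -0.0441, 0.1038]
tool_rot: [1.679, 1.57, 1.44]
force: [-5.0, 0.7, 1.6]
grip_width: 0.0271
```

Run:
```python
from h import *
fs()
s=eyes.grab_frame("scene")[:,:,::-1]
cv2.imwrite('pics/px.png',cv2.resize(s[170:245,175:255],(640,600),interpolation=cv2.INTER_CUBIC))
```

```text
t 9.95 rel mm [ 2.27 -4.21] z 0.1038 F stand [-4.99 -0.55  1.64] M tool [0.053 1.128 0.025] jaw 76.31 toolx [0.     0.0003] w 0.0271
```

View pics/px.png

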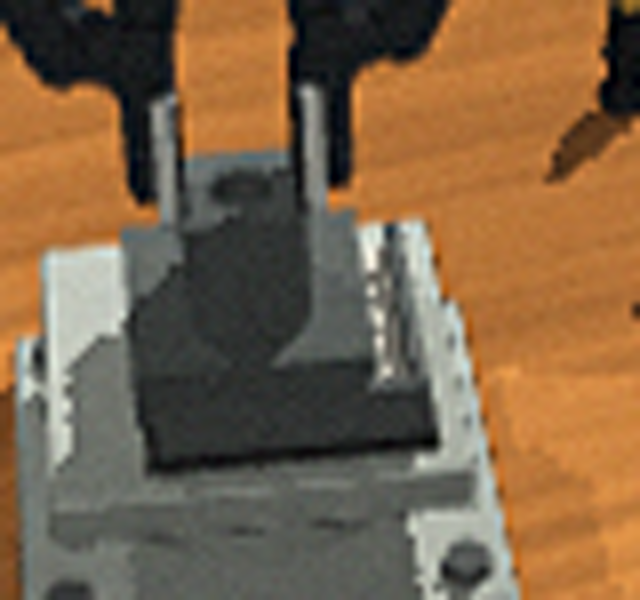

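The die now touches the +x lip, and a gap is left on the +y side (scene view, zoom about (390,310)). Next I slide it along +y.

Request:
step_arm:
  targets:
    - [[0,0.05,0,0,0,0,0.2],[0,0.1,0,0,0,0,0.2],[0,0.15,0,0,0,0,0.2],[0,0.2,0,0,0,0,0.2],[0,0.25,0,0,0,0,0.2],[0,0.3,0,0,0,0,0.2],[0,0.3,0,0,0,0,0.2]]

```text
clock: 10.7
position: [0.5729, -0.0423, 0.1038]
tool_rot: [-1.897, 1.57, -2.136]
force: [-5.6, -4.8, 1.5]
grip_width: 0.0273
```

```bash
python3 -c "
from h import *
fs()"
```

```text
t 10.7 rel mm [ 2.2  -2.38] z 0.1038 F stand [-4.3  -5.94  1.49] M tool [ 0.123  0.95  -1.399] jaw 76.26 toolx [-0.0005 -0.0008] w 0.0273
```

Request:
step_arm:
  targets:
    - [[0,0.05,0,0,0,0,0.2],[0,0.05,0,0,0,0,0.2]]

```text
clock: 10.9
position: [0.5728, -0.0424, 0.1037]
tool_rot: [-1.89, 1.569, -2.13]
force: [-4.9, -2.7, 1.9]
grip_width: 0.0272
```

Request:
step_arm:
  targets:
    - [[0,0.05,0,0,0,0,0.2],[0,0.05,0,0,0,0,0.2]]

```text
clock: 11.1
position: [0.5728, -0.0424, 0.1037]
tool_rot: [-1.804, 1.569, -2.044]
force: [-4.3, -2.9, 1.4]
grip_width: 0.027
```

```bash
python3 -c "
from h import *
fs()"
```

```text
t 11.1 rel mm [ 2.18 -2.47] z 0.1037 F stand [-3.52 -3.8   1.41] M tool [ 0.005  0.94  -0.846] jaw 76.21 toolx [-0.001 -0.002] w 0.027
```

Run:
```python
from h import *
s=eyes.grab_frame("scene")[:,:,::-1]
cv2.imwrite('pics/py.png',cv2.resize(np.clip(s[185:235,185:245].astype(float)*1.3,0,255).astype(np.uint8),(720,600),interpolation=cv2.INTER_CUBIC))
```

```text
(no output)
```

View pics/py.png

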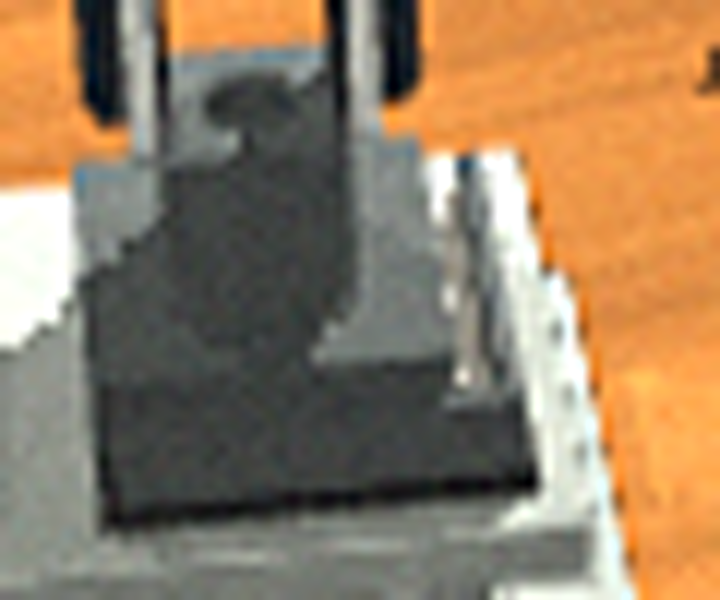

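Request:
step_arm:
  targets:
    - [[-0.03,0,-0.05,0,0,0,0.2],[-0.03,0.05,-0.05,0,0,0,0.2],[-0.03,0.1,-0.05,0,0,0,0.2],[-0.03,0.15,-0.05,0,0,0,0.2],[-0.03,0.15,-0.05,0,0,0,0.2]]

```text
clock: 11.65
position: [0.5729, -0.0409, 0.1041]
tool_rot: [-1.671, 1.569, -1.912]
force: [-1.3, -1.9, 0.3]
grip_width: 0.0271
```

```bash
python3 -c "
from h import *
fs()"
```

```text
t 11.65 rel mm [ 1.85 -0.95] z 0.1041 F stand [-0.81 -2.14  0.29] M tool [ 0.043  0.113 -0.737] jaw 76.21 toolx [-0.0007 -0.002 ] w 0.0271
```

Request:
step_arm:
  targets:
    - [[0,0.05,0,0,0,0,0.2],[0,0.1,0,0,0,0,0.2],[0,0.1,0,0,0,0,0.2]]

```text
clock: 11.95
position: [0.5732, -0.0397, 0.1041]
tool_rot: [-1.658, 1.569, -1.898]
force: [-1.0, -2.3, -0.4]
grip_width: 0.0272
```

```bash
python3 -c "
from h import *
fs()"
```

```text
t 11.95 rel mm [1.86 0.2 ] z 0.1041 F stand [-0.46 -2.45 -0.44] M tool [ 0.046  0.309 -0.652] jaw 76.22 toolx [-0.0007 -0.002 ] w 0.0272
```

Request:
step_arm:
  targets:
    - [[0,0.05,0,0,0,0,0.2],[0,0.07,0,0,0,0,0.2],[0,0.07,0,0,0,0,0.2]]

```text
clock: 12.25
position: [0.5733, -0.039, 0.104]
tool_rot: [-1.668, 1.569, -1.909]
force: [-1.3, -2.4, 0.2]
grip_width: 0.0271
```

```bash
python3 -c "
from h import *
fs()"
```

```text
t 12.25 rel mm [1.85 0.93] z 0.104 F stand [-0.65 -2.68  0.16] M tool [ 0.047  0.299 -0.662] jaw 76.22 toolx [-0.0007 -0.002 ] w 0.0271
```

Request:
step_arm:
  targets:
    - [[0,0.05,0,0,0,0,0.2],[0,0.05,0,0,0,0,0.2]]

```text
clock: 12.45
position: [0.5735, -0.0384, 0.1041]
tool_rot: [-1.658, 1.569, -1.898]
force: [-0.9, -2.5, -0.7]
grip_width: 0.0276
```

Request:
step_arm:
  targets:
    - [[0,0.05,0,0,0,0,0.2],[0,0.05,0,0,0,0,0.2]]

```text
clock: 12.65
position: [0.5736, -0.0379, 0.104]
tool_rot: [-1.686, 1.569, -1.926]
force: [-1.5, -2.0, -0.7]
grip_width: 0.0275
```

Run:
```python
from h import *
fs()
s=eyes.grab_frame("scene")[:,:,::-1]
cv2.imwrite('pics/py2.png',cv2.resize(np.clip(s[185:235,185:245].astype(float)*1.3,0,255).astype(np.uint8),(720,600),interpolation=cv2.INTER_CUBIC))
```

```text
t 12.65 rel mm [1.83 2.11] z 0.104 F stand [-0.97 -2.25 -0.75] M tool [ 0.065  0.226 -0.694] jaw 76.23 toolx [-0.0007 -0.0019] w 0.0275
```

View pics/py2.png

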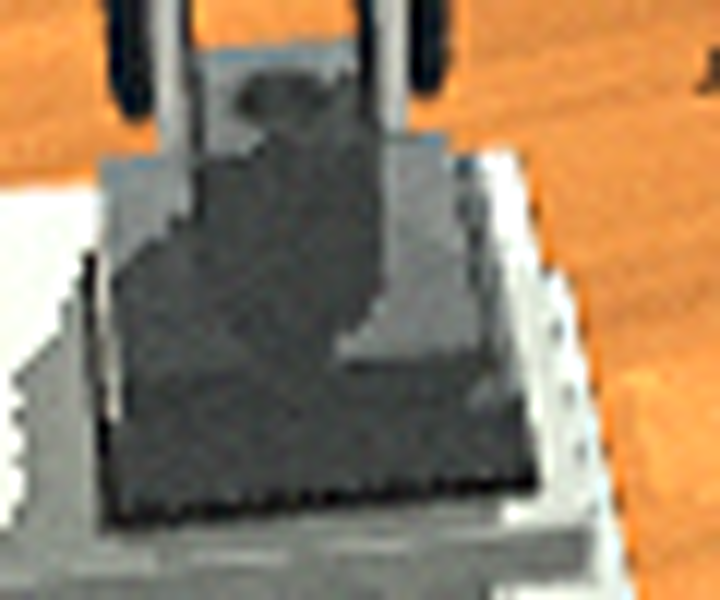

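Request:
step_arm:
  targets:
    - [[0,0.05,0,0,0,0,0.2],[0,0.05,0,0,0,0,0.2]]

```text
clock: 12.9
position: [0.5737, -0.0373, 0.1041]
tool_rot: [-1.667, 1.569, -1.907]
force: [-1.4, -2.6, -0.1]
grip_width: 0.0271
```

Request:
step_arm:
  targets:
    - [[0,0.05,0,0,0,0,0.2],[0,0.05,0,0,0,0,0.2]]

```text
clock: 13.1
position: [0.5739, -0.0368, 0.104]
tool_rot: [-1.676, 1.569, -1.916]
force: [-1.5, -2.7, -0.6]
grip_width: 0.0275
```

```bash
python3 -c "
from h import *
fs()"
```

```text
t 13.1 rel mm [1.84 3.26] z 0.104 F stand [-0.82 -2.93 -0.6 ] M tool [ 0.078  0.271 -0.646] jaw 76.23 toolx [-0.0006 -0.0018] w 0.0275
```

Request:
step_arm:
  targets:
    - [[0,0.05,0,0,0,0,0.2],[0,0.05,0,0,0,0,0.2]]

```text
clock: 13.3
position: [0.574, -0.0362, 0.104]
tool_rot: [-1.664, 1.569, -1.904]
force: [-2.4, -2.8, 0.1]
grip_width: 0.0275
```

```bash
python3 -c "
from h import *
fs()"
```

```text
t 13.3 rel mm [1.85 3.89] z 0.104 F stand [-1.63 -3.3   0.06] M tool [ 0.066  0.256 -0.679] jaw 76.25 toolx [-0.0006 -0.0018] w 0.0275
```

Request:
step_arm:
  targets:
    - [[0,0.05,0,0,0,0,0.2],[0,0.05,0,0,0,0,0.2]]

```text
clock: 13.5
position: [0.5741, -0.0358, 0.104]
tool_rot: [-1.639, 1.569, -1.879]
force: [-2.3, -3.1, 0.1]
grip_width: 0.0269
```

```bash
python3 -c "
from h import *
fs()"
```

```text
t 13.5 rel mm [1.88 4.27] z 0.104 F stand [-1.47 -3.55  0.15] M tool [ 0.106  0.261 -0.957] jaw 76.24 toolx [-0.0006 -0.0019] w 0.0269
```

Request:
step_arm:
  targets:
    - [[0,0.05,0,0,0,0,0.2],[0,0.05,0,0,0,0,0.2]]

```text
clock: 13.7
position: [0.5741, -0.0357, 0.104]
tool_rot: [-1.684, 1.568, -1.924]
force: [-2.8, -5.7, -0.3]
grip_width: 0.0271
```

Run:
```python
from h import *
fs()
s=eyes.grab_frame("scene")[:,:,::-1]
cv2.imwrite('pics/py3.png',cv2.resize(np.clip(s[185:235,185:245].astype(float)*1.3,0,255).astype(np.uint8),(720,600),interpolation=cv2.INTER_CUBIC))
```

```text
t 13.7 rel mm [1.85 4.4 ] z 0.104 F stand [-1.33 -6.2  -0.26] M tool [ 0.05   0.281 -1.291] jaw 76.23 toolx [-0.0008 -0.0023] w 0.0271
```

View pics/py3.png

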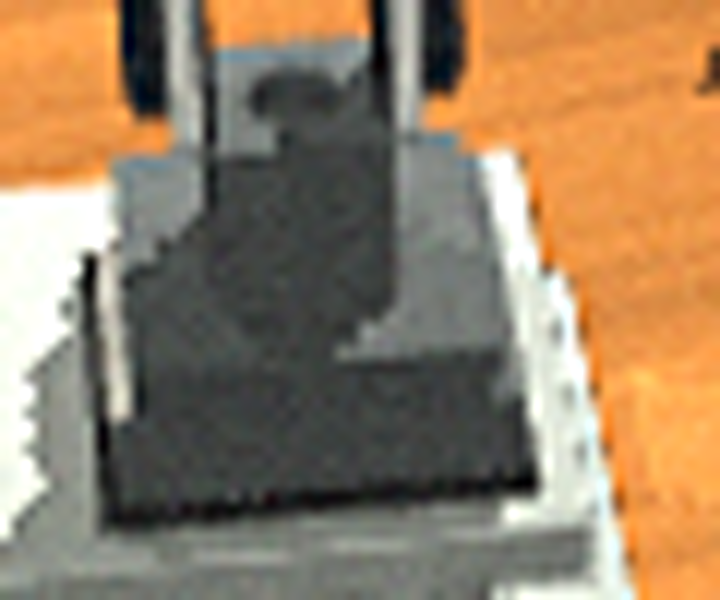

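Request:
step_arm:
  targets:
    - [[0,0.07,0.03,0,0,0,0.2],[0,0.07,0.06,0,0,0,0.2],[0,0.07,0.08,0,0,0,0.2],[0,0.07,0.08,0,0,0,0.2]]

```text
clock: 14.15
position: [0.5743, -0.0356, 0.1038]
tool_rot: [-2.047, 1.567, -2.288]
force: [-5.9, -5.5, 2.0]
grip_width: 0.0273
```

```bash
python3 -c "
from h import *
fs()"
```

```text
t 14.15 rel mm [2.03 4.49] z 0.1038 F stand [-4.46 -6.76  1.99] M tool [-0.033  0.986 -1.622] jaw 76.2 toolx [-0.0024 -0.0028] w 0.0273
```

```bash
python3 -c "
from h import *
print(goal(bot.observe()['position'],76.3))"
```

```text
(array([0., 0., 0.]), array([-0.0017, -0.0017,  0.0032]))
```

Request:
step_arm:
  targets:
    - [[-0.02,0.07,0.06,0,-0.001,0.002,0.2],[-0.02,0.08,0.09,0,-0.002,0.003,0.2],[-0.02,0.08,0.09,0,-0.002,0.003,0.2],[-0.02,0.08,0.09,0,-0.002,0.003,0.2]]

```text
clock: 14.55
position: [0.5745, -0.0356, 0.1038]
tool_rot: [-2.394, 1.569, -2.635]
force: [-7.7, -6.3, 2.6]
grip_width: 0.0276
```

```bash
python3 -c "
from h import *
fs()"
```

```text
t 14.55 rel mm [2.18 4.51] z 0.1038 F stand [-5.96 -7.9   2.59] M tool [ 0.003  1.247 -1.796] jaw 76.18 toolx [-0.0016 -0.0009] w 0.0276
```

Request:
step_arm:
  targets:
    - [[0,0.08,0.09,0,-0.001,0.001,0.2],[0,0.08,0.09,0,-0.001,0.001,0.2],[0,0.08,0.09,0,-0.001,0.001,0.2],[0,0.08,0.09,0,-0.001,0.001,0.2]]

```text
clock: 14.95
position: [0.5745, -0.0356, 0.1036]
tool_rot: [-2.611, 1.568, -2.853]
force: [-7.7, -5.3, 3.2]
grip_width: 0.0273
```

```bash
python3 -c "
from h import *
fs()"
```

```text
t 14.95 rel mm [2.19 4.51] z 0.1036 F stand [-6.26 -7.    3.18] M tool [ 0.012  1.369 -1.849] jaw 76.16 toolx [-0.0026 -0.0008] w 0.0273
```

Request:
step_arm:
  targets:
    - [[0,0.07,0.07,0,0,0,0.2],[0,0.07,0.07,0,0,0,0.2],[0,0.07,0.07,0,0,0,0.2],[0,0.07,0.07,0,0,0,0.2],[0,0.07,0.07,0,0,0,0.2],[0,0.07,0.07,0,0,0,0.2],[0,0.07,0.07,0,0,0,0.2],[0,0.07,0.07,0,0,0,0.2]]

```text
clock: 15.75
position: [0.5745, -0.0356, 0.1035]
tool_rot: [-2.608, 1.566, -2.85]
force: [-7.7, -5.5, 3.2]
grip_width: 0.0273
```

Run:
```python
from h import *
fs()
s=eyes.grab_frame("scene")[:,:,::-1]
cv2.imwrite('pics/hold.png',cv2.resize(np.clip(s[180:235,185:245].astype(float)*1.3,0,255).astype(np.uint8),(654,600),interpolation=cv2.INTER_CUBIC))
```

```text
t 15.75 rel mm [2.19 4.52] z 0.1035 F stand [-6.19 -7.14  3.17] M tool [ 0.028  1.304 -1.74 ] jaw 76.14 toolx [-0.0043 -0.0013] w 0.0273
```

View pics/hold.png

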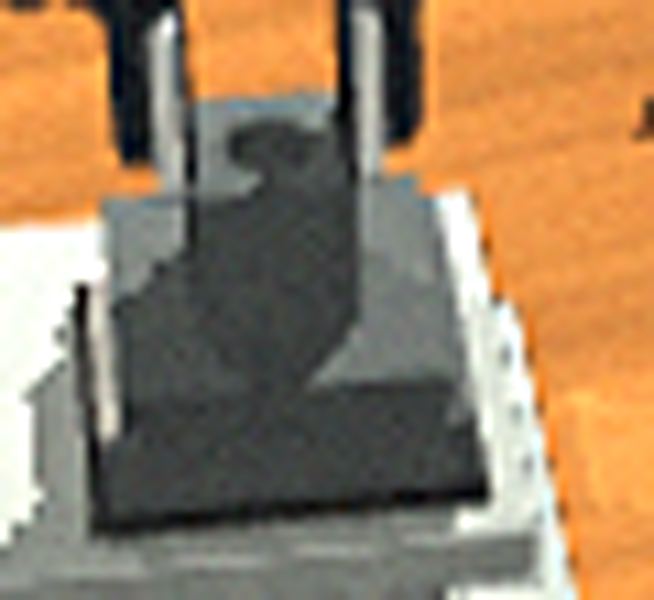

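```bash
python3 -c "
from h import *
print(goal(bot.observe()['position'],76.2))"
```

```text
(array([0., 0., 0.]), array([-0.001 , -0.0039,  0.0023]))
```

Request:
step_arm:
  targets:
    - [[-0.02,0.04,0.05,0,-0.002,0,0.2],[-0.04,0.04,0.04,0,-0.004,0.001,0.2],[-0.04,0.04,0.04,0,-0.004,0.001,0.2],[-0.04,0.04,0.04,0,-0.004,0.001,0.2]]

```text
clock: 16.2
position: [0.5744, -0.0357, 0.1039]
tool_rot: [-1.993, 1.569, -2.236]
force: [-5.4, -5.1, 0.8]
grip_width: 0.0274
```

```bash
python3 -c "
from h import *
fs()
print(goal(bot.observe()['position'],76.2))"
```

```text
t 16.2 rel mm [2.12 4.45] z 0.1039 F stand [-4.   -6.26  0.84] M tool [-0.022  0.926 -1.449] jaw 76.13 toolx [-0.0013 -0.0016] w 0.0274
(array([0., 0., 0.]), array([-0.0013, -0.0009,  0.0019]))
```

Request:
step_arm:
  targets:
    - [[0,0.05,0.06,0,-0.001,0.002,0.2],[0,0.05,0.06,0,-0.001,0.002,0.2],[0,0.05,0.06,0,-0.001,0.002,0.2],[0,0.05,0.06,0,-0.001,0.002,0.2],[0,0.05,0.06,0,-0.001,0.002,0.2],[0,0.02,0.03,0,-0.001,0.002,0.2],[0,0.01,0.02,0,-0.001,0.002,0.2],[0,0.01,0.02,0,-0.001,0.002,0.2]]
  grip_force: 60

```text
clock: 17.0
position: [0.5743, -0.0358, 0.1038]
tool_rot: [-2.723, 1.57, -2.965]
force: [-4.6, -4.0, 0.7]
grip_width: 0.0273
```

```bash
python3 -c "
from h import *
fs()
print(goal(bot.observe()['position'],76.2))"
```

```text
t 17.0 rel mm [2.04 4.32] z 0.1038 F stand [-3.51 -5.01  0.71] M tool [-0.032  0.682 -1.138] jaw 76.12 toolx [-0.0005 -0.0001] w 0.0273
(array([0., 0., 0.]), array([-0.0014, -0.0005,  0.0002]))
```

Tool vertical, light pressure on both. Now I open slowly, reducing the grip first.

Request:
step_arm:
  targets:
    - [[0,0.01,0.02,0,0,0,0.3],[0,0.01,0.02,0,0,0,0.33],[0,0.01,0.02,0,0,0,0.36],[0,0.0,0.0,0,0,0,0.39],[0,0,0,0,0,0,0.42],[0,0,0,0,0,0,0.46],[0,0,0,0,0,0,0.5],[0,0,0,0,0,0,0.6],[0,0,0,0,0,0,0.7]]
  grip_force: 20

```text
clock: 17.9
position: [0.5743, -0.0357, 0.1038]
tool_rot: [-2.83, 1.57, -3.073]
force: [0.5, -0.1, 0.9]
grip_width: 0.0599
```

Run:
```python
from h import *
fs()
s=eyes.grab_frame("scene")[:,:,::-1]
cv2.imwrite('pics/rel.png',cv2.resize(np.clip(s[180:235,185:245].astype(float)*1.3,0,255).astype(np.uint8),(654,600),interpolation=cv2.INTER_CUBIC))
```

```text
t 17.9 rel mm [2.05 4.38] z 0.1038 F stand [0.46 0.05 0.87] M tool [0.001 0.    0.017] jaw 76.12 toolx [-0.0004 -0.    ] w 0.0599
```

View pics/rel.png

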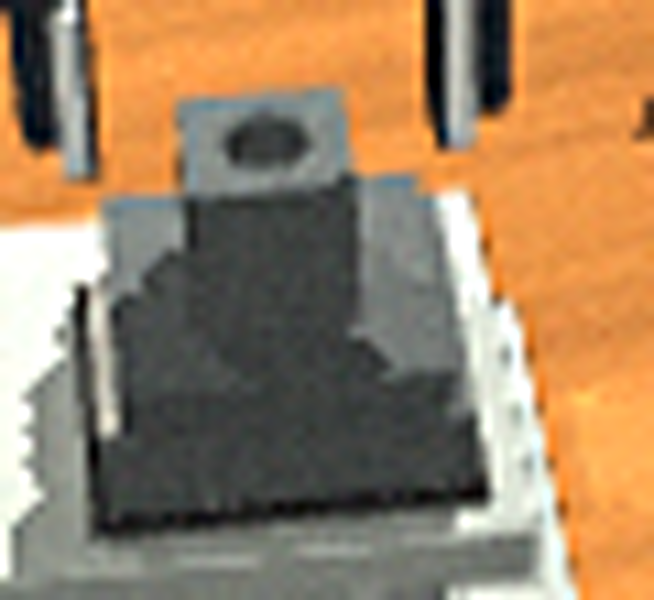

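Request:
step_arm:
  targets:
    - [[-0.5,0,0,0,0,0,0.7],[-1.5,0,0,0,0,0,0.7],[-3,0,0,0,0,0,0.7],[-5,0,0,0,0,0,0.7],[-8,0,0,0,0,0,0.7],[-11,0,0,0,0,0,0.7],[-14,2,0,0,0,0,0.7],[-14,6,-2,0,0,0,0.7],[-14,10.5,-4,0,0,0,0.7],[-14,15,-6,0,0,0,0.7]]

```text
clock: 18.95
position: [0.5517, 0.1257, 0.2451]
tool_rot: [0.611, 1.57, 0.368]
force: [2.0, 0.3, 0.2]
grip_width: 0.0598
```

Request:
step_arm:
  targets:
    - [[0,4,-1,0,0,0,0.7],[0,8,-2,0,0,0,0.7],[0,12,-3,0,0,0,0.7],[0,12,-3,0,0,0,0.7]]

```text
clock: 19.35
position: [0.55, 0.2557, 0.2457]
tool_rot: [1.561, 1.568, 1.325]
force: [-0.7, -1.1, -0.1]
grip_width: 0.0599
```

Run:
```python
from h import *
st()
t=eyes.grab_frame("top")[:,:,::-1];s=eyes.grab_frame("scene")[:,:,::-1]
cv2.imwrite('pics/top_end.png',t);cv2.imwrite('pics/scene_end.png',s)
a=cv2.resize(t[160:222,268:330],(400,400),interpolation=cv2.INTER_CUBIC);b=cv2.resize(s[180:240,180:240],(400,400),interpolation=cv2.INTER_CUBIC)
cv2.imwrite('pics/end.png',np.clip(np.hstack([a,b]).astype(float)*1.3,0,255).astype(np.uint8))
```

```text
t 19.35 p [0.55   0.2557 0.2457] F [-0.75 -1.09 -0.11] M [ 0.006  0.01  -0.014] w 0.0599 q [-0.52  0.47 -0.02  1.64  0.01  1.03  0.8 ]
toolaxes x [ 8.0e-04  3.1e-03 -1.0e+00] y [0.2341 0.9722 0.0032] z [ 0.9722 -0.2341  0.    ] jaw deg 76.46
```

View pics/end.png

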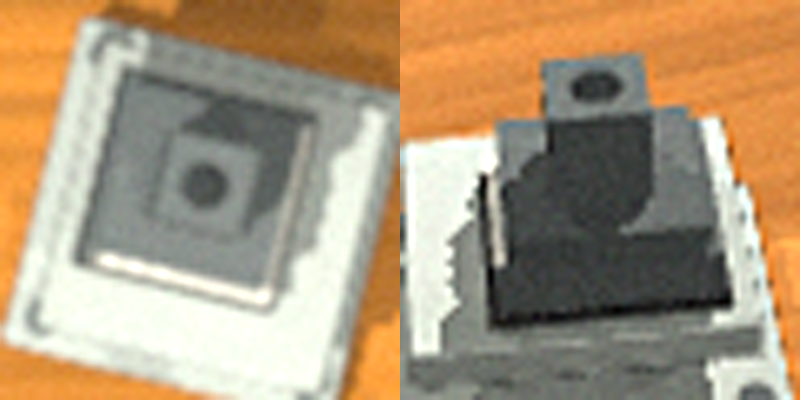

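View pics/top_end.png

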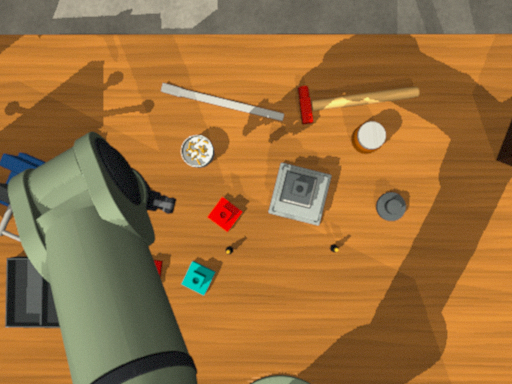

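```bash
python3 -c "
from h import *
print(bot.observe()['clock']);print(bot.job_done())"
```

```text
19.45
the job is handed in; nothing more can be done
None
```

The die is upright on the bed, snug against both raised lips. I handed the job in at 19.5 s of the 61 s allowed.

- **Pick and place:** I picked the black square-footed die up by its boss (about 5 N, so roughly 0.5 kg). I lowered it onto the bed until the pad just carried its weight.
- **Push and hold:** I slid it to the +x lip, then to the +y lip. I pressed both together for about 2 s at 4–8 N on the wrist, 2–3 N of which was sliding friction. I then eased off, opened the fingers slowly and withdrew.
- **Final checks:** With the fingers open, the wrist force read about zero. The top view shows the foot against both lips and parallel to the bed. About 4 mm of bed shows along each open edge, with no overhang. The other objects I could still see had not moved. The arm hid one red block completely and another partly, but it passed well above them.

**What disagreed:**
- The fingertips looked about 15 mm higher in the scene view than the tool figures implied. The grip therefore held only the top part of the boss, but it did not slip.
- The scene and top cameras differed by 3–4 mm.
- Lip contact came about 2 mm (x) and 4 mm (y) beyond where I had placed the bed by sight, so I found the final position by force.
- The first +y push stalled on friction against the +x lip. I eased the x pressure, finished the +y push, and pressed x again.

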